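# Tong a returned key fob into the sanitising tray

### The arm

A 6-joint arm with a two-finger parallel gripper is mounted at the origin on the work surface. World frame = base frame: x ahead of the robot, y to its left, z up, the work surface at z = 0. Lengths are in m, angles in rad, forces in N, time in s.
With the tool pointing down it reaches from about 0.35 to 0.975 m from the base axis. Payload 4.9 kg.
Tool frame: the origin (TCP) lies on the front face of the gripper's body, between the roots of the fingers; the fingertips stand ctrl.finger_overhang ahead of it and the grasp point (between the pads) lies 54 mm ahead of it (ctrl.finger_overhang is the distance from the TCP to the fingertips, in m); z points along the fingers, y is the line along which they close (so a half turn about z gives the same grasp; the last joint's range is limited). The gripper opens to 85 mm and grips with 20 to 120 N. Pads are 22 mm wide; open, the fingers measure 114 mm over their backs; the gripper's body (76 mm by 85 mm) begins 54 mm behind the grasp point. The pads swing forward as they close: fully open they stand 13 mm farther back than shut.
Start: joints at [1.147, 0.053, 1.613, -0, 1.476, -0.119], TCP at [0.188, 0.596, 0.304] pointing down, gripper open.
Joint ranges: [-3.01, 3.01], [-1.01, 2.22], [0.06, 2.58], [-1.02, 4.17], [0.09, 2.62], [-3.14, 3.14]. Speed limits (rad/s): [2.57, 2.57, 3.14, 3.14, 3.14, 3.14].

### API

Orientations are given as a rotation vector (axis times angle).
In Python, from station import ctrl, vision gives the robot as it stands. The module is installed in compiled form; this text tells all that it offers.
- The arm moves only by the tool drive_tool, never from a script. Its argument "rows" is a list of rows, each a list of 2 entries, a list of its own where there are three numbers: the shift along the tool's x, y, z in m, then the turn about the tool's z in rad. A call has 1 to 10 rows; each row shifts and turns the commanded pose from where the row before left it, along the tool's axes as they then stand; what a row does not reach is not made up. A row lasts 1/10 s, in which the tool goes at most 50 mm and 8.59 degrees, less where a joint would pass 70% of its speed; a pose out of reach is approached as far as the arm can. A call with a gripper value outside its range is refused whole. "jaw" is the closure, from 0 (fully open) to 1 (shut), set as the call begins (left out, the last holds). The fingers move at their own pace and stop on an object; "grip_force" is the grip in N (left out, the last holds). Time passes only in rows, so rows that do not move let the fingers close. It gives the time, the measured TCP pose, the force, the opening and the grip force at its end, in the units of the state.
- ctrl.get_obs(): the state, without advancing time (a new reading comes with each control period).
- vision.get_image(name): name is "side" or "top" or "wrist"; returns a dict with "image" (400x640x3 uint8, blue, green, red), "vertical_fov" (degrees; the focal length in pixels is half the picture's height over the tangent of half this angle, whatever the lens; pixels are square), "cx", "cy" (the principal point, pixels), "R" (3x3) and "t" (3): a world point X has camera coordinates R X + t. Camera axes: x right, y down, z forward; pixel columns grow to the right and rows downward; lengths in m; the calibration is good to about 2 mm. A picture is of the moment at which its call begins. There is no depth.
- ctrl.finish_job(): hands the job in; it is judged then, once.
The state is a dict: "t": time; "q": joint angles; "dq": joint speeds; "effort": joint torques, N m; "tool_pos": TCP position; "tool_rot": TCP orientation; "contact_force": force on the tool from outside, world axes, zero at the start; "wrist_torque": the same for the moment, N m; "opening": finger opening in m; "grip_force": force on a finger pad.
Only numpy, scipy, OpenCV 4.12 (cv2) and the standard library are available. Lean on these libraries where they do the work, as an engineer would, in place of code of your own. Each camera call takes 0.05 s, during which the arm holds its last target. There are 200 camera calls.

### The job

A returned, unclean key fob lies on the black rubber mat: pick it up with the sprung tongs, never with the fingers, and set it down (do not drop it) on the white sanitising tray as the next in the row, in line with the two fobs there and butted flush against the nearer one. Keep those two in their row against the tray's stop, then lay the tongs down flat on the bare counter, open and clear of the fobs, and let go. Leave the padlock, door wedge, keyring float and hole punch alone.

Things in the scene. Friction and masses are not known exactly. Their poses are not given: they have to be found in the camera images.
- tongs: Sprung steel tongs lying flat, 196 mm long, 110 g, balanced within 15 mm of the origin. Origin: on the underside (z = 0 on the counter) midway between the finger paddles; x along the tongs to the jaws, y across (squeezing direction), z up. A round bow, rear end at x = -101 mm, joins two mirrored arms 18 mm high, hinged at x = -75, y = +/-18 mm; jaw tips at x = 95 mm.
- tongs_grip (a point): Grip point of the tongs: 25 mm above their origin, midway between two upright finger paddles (x = -18 to 18, z = 1 to 34 mm), gripped from above across y. Over the outsides: 54 mm relaxed, 43 mm with a fob in the jaws. The spring pushes each out with 8 to 10 N, so fingers opened only to 51 mm still hold the tongs, jaws open; 25 to 35 N grips a fob well.
- tongs_jaws (a point): Point midway between the tongs' jaw pads, at x = 85, y = 0, z = 10 mm of the tongs. The pads reach from x = 73 to 95, z = 1 to 19 mm. Their gap is 46 mm relaxed, about 39 mm when the paddles are squeezed to 51 mm, 22 mm and parallel on a fob: it shrinks 2.1 mm for each mm of squeeze.
- tongs_left (a joint): Angle of each tongs arm (left = +y; the right one mirrors it): 0 relaxed and open, about 0.075 rad with the jaws shut on a fob, 0.12 at most.
- fob: The returned fob on the mat: grey plastic block, 30 (x) by 22 (y) by 16 mm high, about 40 g, with an upright steel wire eye on top reaching 25 mm. Origin: centre of its underside; z up. Grip it over the 22 mm width, tongs along its x, fob origin about 90 mm ahead of the tongs' origin, so that its +x end stands free 10 mm beyond the jaw tips.
- fob_near: An identical loose fob on the tray, the second from the stop (nearer the robot), its x and y along those of the tray. The returned fob belongs directly behind it: its origin 30 mm towards -x of this one, in line.
- fob_far: An identical loose fob on the tray, standing against the stop.
- tray: White fixed sanitising tray: flat plate 10 mm high without rims, x = -80 to 70, y = -50 to 50 mm, and across its far (+x) end a stop housing 28 mm high with its face at x = 68 mm. Origin: under the plate, on the counter; x points to the stop, z up. The fobs stand on its top, z = 10 mm, in a row along x at y = 0.
- mat: Fixed black rubber mat, 110 (x) by 100 (y) by 3 mm. Origin: centre of its underside on the counter.
- padlock: Bystander: brass padlock lying flat, 40 x 62 x 18 mm. Origin: centre of its body's underside.
- wedge: Bystander: green rubber door wedge, 110 x 40 x 28 mm. Origin: centre of its underside.
- float: Bystander: red plastic keyring float, 65 x 34 x 22 mm with a wire ring. Origin: centre of its underside.
- punch: Bystander: stainless steel hole punch, 90 x 105 x 60 mm. Origin: centre of its underside.
There are look-alikes about, which are no part of the job. What is shaped like the tongs but purple or turquoise is not meant.

How it is judged:
On the way, in this order (a step that is already met when the one before it is completed fails the run):
1. the fob is lifted clear of the mat in the squeezed tongs (contact force between tongs and fob above 1 N and value of joint tongs_left above 0.05 rad and height (world z) of fob above 0.02 m and contact force between fob and mat below 0.05 N), for 0.2 s.
2. the fob, still gripped in the tongs, is brought down on to the tray behind the row (within 6 mm of the tray top) before it is released (contact force between tongs and fob above 0.5 N and z of fob in the frame of tray below 0.016 m and x of fob in the frame of tray between -0.09 and 0.02 m and y of fob in the frame of tray between -0.05 and 0.05 m), for 0.05 s.
At the end, for the whole second after the job is handed in: Fob on the tray behind the nearer fob: gap up to 3.5 mm, within 7 mm sideways, 3 mm level, 0.17 rad, still, free of the tongs. Other fobs within 5.7 mm of their places along the tray, 12 mm across. Tongs flat on the counter (under 6 mm, tilt 0.06 rad), relaxed (joint under 0.012), still (x of fob in the frame of fob_near between -0.0335 and -0.027 m and y of fob in the frame of fob_near between -0.007 and 0.007 m and z of fob in the frame of fob_near between -0.003 and 0.003 m and angle between the x axis of fob and the x axis of fob_near, either way round below 0.17 rad and x of fob_near in the frame of tray above 0.017 m and x of fob_far in the frame of tray above 0.047 m and y of fob_near in the frame of tray between -0.012 and 0.012 m and y of fob_far in the frame of tray between -0.012 and 0.012 m and linear speed of each of fob, tongs below 0.02 m/s and contact force between tongs and fob below 0.05 N and height (world z) of tongs below 0.006 m and angle between tongs's own z axis and vertical below 0.06 rad and value of joint tongs_left below 0.012 rad); the robot touches nothing.
It fails at once if the fingers touch the returned fob (contact force between the fingers and fob above 0.3 N).
It fails at once if the padlock is disturbed (moved more than 20 mm) (distance of padlock from where it was at the start of the episode above 0.02 m).
It fails at once if the door wedge is disturbed (moved more than 20 mm) (distance of wedge from where it was at the start of the episode above 0.02 m).
It fails at once if the keyring float is disturbed (moved more than 20 mm) (distance of float from where it was at the start of the episode above 0.02 m).
It fails at once if the hole punch is disturbed (moved more than 20 mm) (distance of punch from where it was at the start of the episode above 0.02 m).
It also fails if it takes over 58 s, if anything falls off the work surface, if the arm or the gripper's body presses on something with over 40 N, if the wrist force passes 120 N, or if a joint passes its speed limit or range.

## Working session

There is one attempt and no reset: what is moved stays moved. The work goes in short steps, Python scripts to look and compute and a tool call to move; the robot and the scene stay as the last step left them, time stands still between calls to the robot, and variables do not carry over. Pictures are saved under pics/ and viewed, at most 10 in all, crops included, and the job is handed in when it is done.

Besides the shell and the picture viewer there is one more tool, called after "Emit:" as name(argument=value, ...), one argument or row to a line, values as JSON. drive_tool: Moves the arm, as the interface text tells. Its arguments: {"type":"object","properties":{"rows":{"type":"array","items":{"type":"array"}},"jaw":{"type":"number"},"grip_force":{"type":"number"}},"required":["rows"]}

```bash
mkdir -p pics; python3 - <<'E'
from station import ctrl, vision
import cv2,numpy as np
o=ctrl.get_obs();print({k:np.round(v,3).tolist() for k,v in o.items()},ctrl.finger_overhang)
for n in("top","side"):
    d=vision.get_image(n);cv2.imwrite(f"pics/{n}0.png",d["image"])
    print(n,d["vertical_fov"],d["cx"],d["cy"],np.round(d["R"],3).tolist(),np.round(d["t"],3))
    np.savez(f"pics/{n}0.npz",**d)
E
```

```text
{'t': 0.0, 'q': [1.147, 0.053, 1.614, -0.0, 1.476, -0.119], 'dq': [0.0, 0.001, -0.001, -0.001, 0.0, 0.001], 'effort': [0.0, -39.369, -37.018, -0.0, 0.007, -0.0], 'tool_pos': [0.187, 0.596, 0.303], 'tool_rot': [-0.477, -3.105, 0.003], 'contact_force': [-0.804, 0.33, -0.368], 'wrist_torque': [0.023, -0.012, -0.001], 'grip_force': 0.0, 'opening': 0.085} 0.0726
top 42.711164999263225 321.64086625489233 189.38810482918223 [[0.029, -0.999, 0.014], [-0.989, -0.03, -0.143], [0.143, -0.01, -0.99]] [-0.028  0.493  1.313]
side 42.90328087769023 317.4533612087159 204.6932194920579 [[0.926, -0.378, -0.01], [-0.283, -0.675, -0.681], [0.251, 0.633, -0.732]] [-0.435  0.188  1.649]
```

View pics/top0.png

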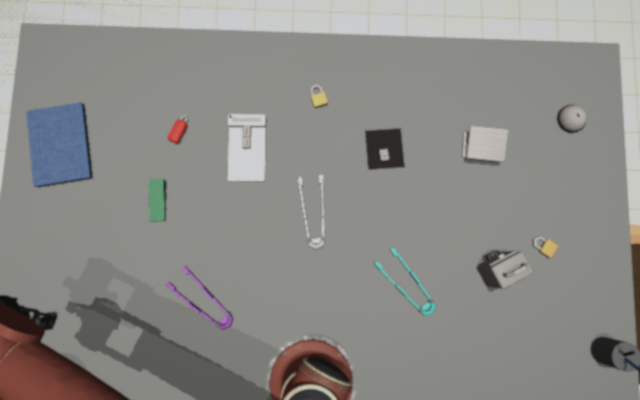

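View pics/side0.png

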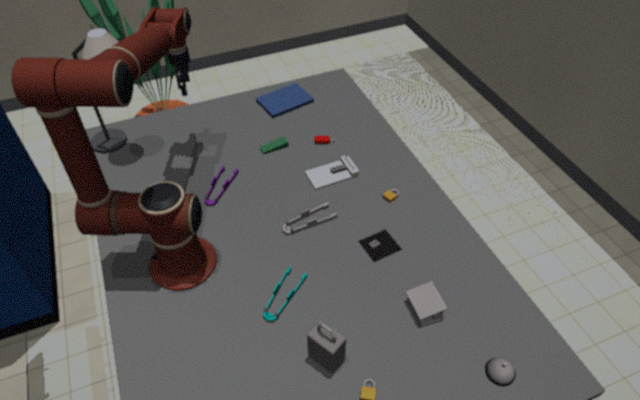

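Top view: steel tongs with bow at (316,243) and jaw tips (300,181)/(321,178); fob (384,154) on the mat (384,148); tray (247,148) with the row at (247,136). The purple and turquoise tongs are decoys.

```bash
cat > h.py <<'E'
import cv2,numpy as np,sys
from scipy.spatial.transform import Rotation as Ro
def foc(d): return 200/np.tan(np.radians(float(d["vertical_fov"]))/2)
def ray(d,u,v):
    R=np.array(d["R"]);t=np.array(d["t"]);f=foc(d)
    return -R.T@t, R.T@np.array([(u-float(d["cx"]))/f,(v-float(d["cy"]))/f,1.])
def plane(d,u,v,z):
    c,r=ray(d,u,v); return c+r*(z-c[2])/r[2]
def tri(obs):  # [(d,u,v)...] least squares point, residual
    A=np.zeros((3,3));b=np.zeros(3);P=[]
    for d,u,v in obs:
        c,r=ray(d,u,v);r/=np.linalg.norm(r);M=np.eye(3)-np.outer(r,r);A+=M;b+=M@c;P.append((M,c))
    X=np.linalg.solve(A,b);return X,max(np.linalg.norm(M@(X-c)) for M,c in P)
def proj(d,X):
    p=np.array(d["R"])@np.array(X)+np.array(d["t"]);f=foc(d);return float(d["cx"])+f*p[0]/p[2],float(d["cy"])+f*p[1]/p[2]
def pose():
    from station import ctrl
    o=ctrl.get_obs();return np.array(o["tool_pos"]),Ro.from_rotvec(o["tool_rot"]).as_matrix(),o
E
python3 - <<'E'
from h import *
d=dict(np.load("pics/top0.npz"))
for n,u,v,z in[("bow",316,243,.015),("jawL",300,181,.018),("jawR",321,178,.018),("fob",384,154,.019),("matc",384.5,148.5,.003),("row",247,136,.026),("trayback",246,181,.01),("padlock",319,97,.018),("wedge",157,200,.02)]:
    print(n,plane(d,u,v,z).round(3))
p,R,o=pose();print(R.round(3))
from station import vision
w=vision.get_image("wrist");Rw=np.array(w["R"]);c=-Rw.T@w["t"]
print("cam in tool",(R.T@(c-p)).round(4),(Rw@R).round(3),w["vertical_fov"],w["cx"],w["cy"])
E
```

```text
bow [ 0.354 -0.003  0.015]
jawL [0.517 0.045 0.018]
jawR [ 0.527 -0.011  0.018]
fob [ 0.598 -0.179  0.019]
matc [ 0.617 -0.182  0.003]
row [0.634 0.192 0.026]
trayback [0.514 0.19  0.01 ]
padlock [0.752 0.001 0.018]
wedge [0.455 0.421 0.02 ]
[[-0.954  0.3   -0.001]
 [ 0.3    0.954 -0.002]
 [ 0.    -0.002 -1.   ]]
cam in tool [ 0.0672 -0.0004 -0.0708] [[-0.001  1.    -0.001]
 [-0.964 -0.001 -0.265]
 [-0.265  0.     0.964]] 64.4315822025114 320.74612237813704 201.8314417226252
```

Emit:
drive_tool(
  rows=[
    [[0, 0, 0], -0.143],
    [[0, 0, 0], -0.143],
    [[0, 0, 0], -0.144],
    [[-0.013, -0.0477, 0], 0],
    [[-0.013, -0.0477, 0], 0],
    [[-0.013, -0.0477, 0], 0],
    [[-0.013, -0.0477, 0], 0],
    [[-0.013, -0.0477, 0], 0],
    [[-0.013, -0.0477, 0], 0],
    [[-0.013, -0.0477, 0], 0],
  ],
)

```text
t: 1.15
tool_pos: [0.3196, 0.2744, 0.3037]
tool_rot: [-0.198, 3.135, -0.0]
contact_force: [1.1, 1.2, 0.4]
opening: 0.0854
grip_force: 0.0
```

Emit:
drive_tool(
  rows=[
    [[-0.013, -0.0477, 0], 0],
    [[-0.013, -0.0477, 0], 0],
    [[-0.013, -0.0477, 0], 0],
    [[-0.013, -0.0477, 0], 0],
    [[-0.013, -0.0477, 0], 0],
    [[-0.013, -0.0477, 0], 0],
    [[0, 0, 0], 0],
    [[0, 0, 0], 0],
  ],
)

```text
t: 1.95
tool_pos: [0.4326, 0.0011, 0.3035]
tool_rot: [0.192, -3.135, -0.001]
contact_force: [0.8, 0.2, -0.1]
opening: 0.0853
grip_force: 0.0
```

```bash
python3 - <<'E'
from h import *
from station import vision
p,R,o=pose();print(p.round(4),R.round(3).tolist())
w=vision.get_image("wrist");np.savez("pics/w1.npz",**w);cv2.imwrite("pics/w1.png",w["image"])
E
```

```text
[0.4326 0.0011 0.3035] [[-0.993, -0.122, -0.001], [-0.122, 0.993, 0.001], [0.001, 0.001, -1.0]]
```

View pics/w1.png

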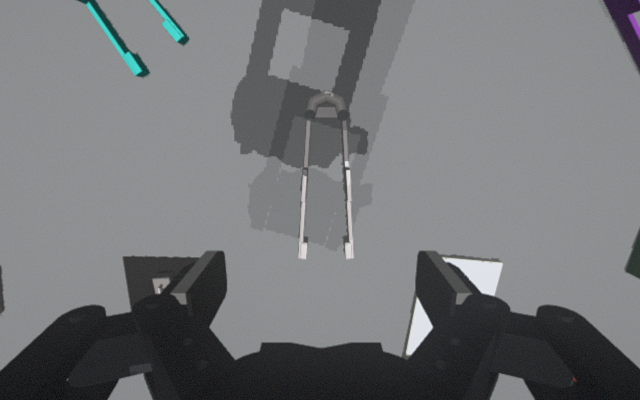

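Wrist view: tongs straight ahead, hinges at about (310,115)/(344,115), bow rear (326,93), jaw tips (303,258)/(349,258). The mat and tray are partly hidden by the fingers. A second, lower and shifted view is next.

Emit:
drive_tool(
  rows=[
    [[0, 0.03, 0.035], 0],
    [[0, 0.03, 0.035], 0],
    [[0, 0.02, 0.03], 0],
    [[0, 0, 0], 0],
    [[0, 0, 0], 0],
  ],
)

```text
t: 2.5
tool_pos: [0.4221, 0.0826, 0.2039]
tool_rot: [0.202, -3.134, 0.0]
contact_force: [-0.1, -0.3, -0.1]
opening: 0.085
grip_force: 0.0
```

```bash
python3 - <<'E'
from h import *
from station import vision
p,R,o=pose();print(p.round(4),R.round(3).tolist())
w=vision.get_image("wrist");np.savez("pics/w2.npz",**w)
a=dict(np.load("pics/w1.npz"))
X1=cv2.resize(a["image"][80:270,280:370],None,fx=3,fy=3)
q=[proj(w,X) for X in [(.34,.03,.02),(.34,-.05,.02),(.54,.06,.02),(.54,-.03,.02)]];q=np.array(q);l=q.min(0).astype(int)-5;h=q.max(0).astype(int)+5;l=np.maximum(l,0);print(l,h)
X2=w["image"][l[1]:h[1],l[0]:h[0]];s=570/X2.shape[0];X2=cv2.resize(X2,None,fx=s,fy=s)[:570];print(s)
cv2.imwrite("pics/w12.png",np.hstack([X1,X2])[:,:800])
E
```

```text
[0.4221 0.0826 0.2039] [[-0.992, -0.128, -0.001], [-0.128, 0.992, -0.0], [0.001, -0.0, -1.0]]
[154  66] [285 323]
2.217898832684825
```

View pics/w12.png

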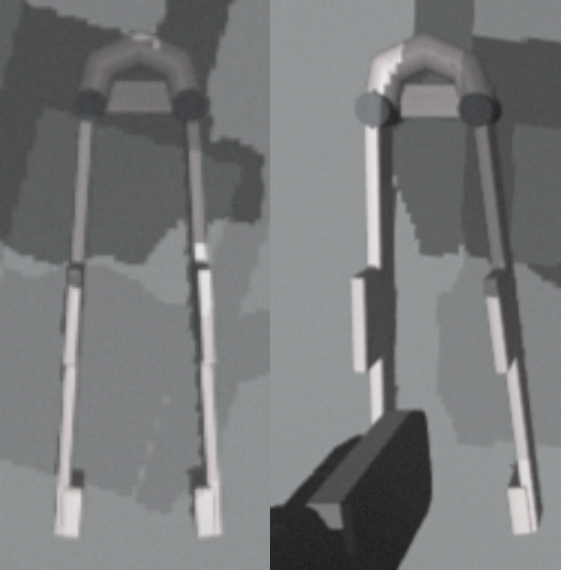

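The pictures show the hinge discs at (310,114)/(343,114) in view 1 and (200,114)/(247,114) in view 2, and the jaw tip ends at the bottom of both.

```bash
python3 - <<'E'
from h import *
a=dict(np.load("pics/w1.npz"));b=dict(np.load("pics/w2.npz"))
A=lambda x,y:(a,280+(x+.5)/3-.5,80+(y+.5)/3-.5)
B=lambda x,y:(b,154+(x-270+.5)/2.2179-.5,66+(y+.5)/2.2179-.5)
hl=tri([A(90,103),B(373,107)]);hr=tri([A(190,103),B(477,107)]);jr=tri([A(219,533),B(537,532)])
pr=tri([A(214,363),B(508,372)])
for n,x in zip(("hl","hr","jr","pr"),(hl,hr,jr,pr)):print(n,x[0].round(4),round(x[1],4))
z=.019
jl=plane(*A(56,536),z);jr_=plane(*A(219,533),z)
H=(plane(*A(90,103),z)+plane(*A(190,103),z))/2;H2=(plane(*B(373,107),z)+plane(*B(477,107),z))/2
J=(jl+jr_)/2
print(H,H2,J,jl,jr_,np.linalg.norm(jl-jr_),"len",np.linalg.norm(J-H))
e=(J-H)[:2];e/=np.linalg.norm(e);print("yaw",np.arctan2(e[1],e[0]),"org",H[:2]+.075*e,J[:2]-.095*e)
E
```

```text
hl [ 0.3665 -0.019   0.0197] 0.0001
hr [0.3621 0.0167 0.0183] 0.0
jr [0.5284 0.0524 0.0182] 0.0006
pr [0.4532 0.0375 0.0338] 0.0002
[ 0.3642351  -0.00120348  0.019     ] [ 0.36438097 -0.00120834  0.019     ] [0.53214947 0.01905071 0.019     ] [ 0.53680488 -0.01377038  0.019     ] [0.52749406 0.0518718  0.019     ] 0.06629922627786378 len 0.1691315150342966
yaw 0.12004222645525774 org [0.43869536 0.00777808] [0.43783313 0.00767407]
```

Emit:
drive_tool(
  rows=[
    [[-0.0031, -0.0381, 0.02], 0.008],
    [[-0.0031, -0.0381, 0.02], 0],
    [[0, 0, 0.04], 0],
    [[0, 0, 0], 0],
    [[0, 0, 0], 0],
  ],
)

```text
t: 3.05
tool_pos: [0.4387, 0.0061, 0.1253]
tool_rot: [-0.183, 3.135, -0.0]
contact_force: [0.5, 0.4, 0.1]
opening: 0.0854
grip_force: 0.0
```

```bash
cat > go.py <<'E'
# go.py x y z yaw : needed shift in tool axes to bring TCP there with tool y at yaw+90deg
from h import *
p,R,o=pose();x,y,z,w=map(float,sys.argv[1:5])
yaw=np.arctan2(-R[0,1],R[1,1]);d=(yaw-w+np.pi)%(2*np.pi)-np.pi
print("t",round(o["t"],2),"pos",p.round(4),"yaw",yaw.round(4),"q",np.round(o["q"],2),"shift",(R.T@(np.array([x,y,z])-p)).round(4),"turn",round(d,4),"open",round(o["opening"],4),"F",np.round(o["contact_force"],1),"grip",round(o["grip_force"],1))
E
python3 go.py .438 .0077 .079 .12
```

```text
t 3.05 pos [0.4387 0.0061 0.1253] yaw 0.1165 q [-0.16 -0.22  2.19 -0.    1.18 -1.84] shift [0.0006 0.0017 0.0463] turn -0.0035 open 0.0854 F [0.5 0.4 0.1] grip 0.0
```

Emit:
drive_tool(
  rows=[
    [[0.0006, 0.0017, 0.02], -0.0035],
    [[0, 0, 0.016], 0],
    [[0, 0, 0.01], 0],
    [[0, 0, 0], 0],
    [[0, 0, 0], 0],
  ],
)

```text
t: 3.55
tool_pos: [0.4383, 0.0082, 0.0794]
tool_rot: [-0.19, 3.133, -0.001]
contact_force: [0.1, -0.3, -0.0]
opening: 0.0859
grip_force: 0.0
```

Emit:
drive_tool(
  rows=[
    [[0, 0, 0], 0],
    [[0, 0, 0], 0],
    [[0, 0, 0], 0],
    [[0, 0, 0], 0],
    [[0, 0, 0], 0],
    [[0, 0, 0], 0],
    [[0, 0, 0], 0],
  ],
  jaw=0.4,
  grip_force=40,
)

```text
t: 4.25
tool_pos: [0.4382, 0.008, 0.0793]
tool_rot: [-0.189, 3.134, -0.0]
contact_force: [-2.1, 0.3, 5.5]
opening: 0.0508
grip_force: 9.3
```

```bash
python3 go.py .438 .0077 .079 .12
```

```text
t 4.25 pos [0.4382 0.008  0.0793] yaw 0.1206 q [-0.15 -0.14  2.21  0.    1.07 -1.84] shift [ 0.0002 -0.0003  0.0003] turn 0.0006 open 0.0508 F [-2.1  0.3  5.5] grip 9.3
```

Emit:
drive_tool(
  rows=[
    [[0, 0, -0.02], 0],
    [[0, 0, -0.04], 0],
    [[0, 0, -0.04], 0.06],
    [[-0.02, 0, -0.02], 0.06],
    [[-0.03, 0, -0.02], 0],
    [[-0.04, 0, -0.02], 0],
    [[-0.04, 0, -0.02], 0],
    [[-0.04, 0, -0.02], 0],
    [[-0.04, 0, -0.02], 0],
    [[-0.03, 0, 0], 0],
  ],
)

```text
t: 5.25
tool_pos: [0.6804, 0.0093, 0.3019]
tool_rot: [-0.001, 3.135, -0.001]
contact_force: [1.2, -0.2, -1.0]
opening: 0.0514
grip_force: 7.7
```

Emit:
drive_tool(
  rows=[
    [[0, 0, 0], 0],
    [[0, 0, 0], 0],
    [[0, 0, 0], 0],
  ],
)

```text
t: 5.55
tool_pos: [0.6762, 0.0096, 0.2971]
tool_rot: [0.001, -3.14, -0.0]
contact_force: [-0.1, 0.2, -1.3]
opening: 0.0512
grip_force: 7.7
```

```bash
python3 go.py .68 0 .30 0; python3 - <<'E'
from h import *
from station import vision
w=vision.get_image("wrist");np.savez("pics/w3.npz",**w)
cv2.imwrite("pics/w3.png",w["image"])
E
```

```text
t 5.55 pos [0.6762 0.0096 0.2971] yaw 0.0007 q [-0.1   0.18  1.49 -0.    1.48 -1.67] shift [-0.0038 -0.0096 -0.0029] turn 0.0007 open 0.0512 F [-0.1  0.2 -1.3] grip 7.7
```

View pics/w3.png

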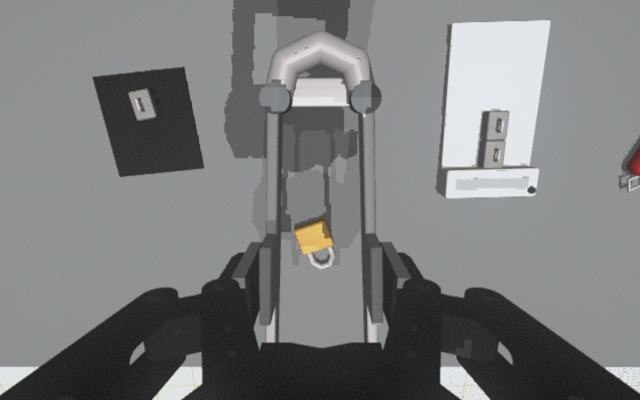

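Tongs are held straight (hinges at (274,97)/(366,97)). Mat with fob at (142,104), tray with the row at (495,125)/(492,153), stop face at row 167. I'll take a second, lower and shifted view and enlarge both.

Emit:
drive_tool(
  rows=[
    [[0.025, 0, 0.02], 0],
    [[0.035, 0.0, 0.03], 0],
    [[0.02, 0, 0.02], 0],
    [[0, 0, 0], 0],
    [[0, 0, 0], 0],
    [[0, 0, 0], 0],
  ],
)

```text
t: 6.2
tool_pos: [0.5985, 0.0093, 0.2302]
tool_rot: [-0.001, 3.138, -0.001]
contact_force: [0.5, -0.3, -1.0]
opening: 0.0511
grip_force: 7.7
```

```bash
python3 go.py .68 0 .30 0; python3 - <<'E'
from h import *
from station import vision
w=vision.get_image("wrist");np.savez("pics/w4.npz",**w)
a=dict(np.load("pics/w3.npz"))
def crop(d,X,s,hw,hh):
    u,v=proj(d,X);u=max(0,int(u)-hw);v=max(0,int(v)-hh);print("origin",u,v,"scale",s)
    c=cv2.resize(d["image"][v:v+2*hh,u:u+2*hw],(2*hw*s,2*hh*s),interpolation=cv2.INTER_CUBIC);return c
F=(.6,-.18,.019);T=(.634,.192,.026)
top=np.hstack([crop(a,F,6,25,25),crop(w,F,6,25,25)])
bot=np.hstack([crop(a,T,5,30,30),crop(w,T,5,30,30)])
cv2.imwrite("pics/c34.png",np.vstack([top,bot]))
E
```

```text
t 6.2 pos [0.5985 0.0093 0.2302] yaw 0.0007 q [-0.11  0.04  1.75  0.    1.35 -1.68] shift [-0.0818 -0.0094 -0.0695] turn 0.0007 open 0.0511 F [ 0.5 -0.3 -1. ] grip 7.7
origin 115 81 scale 6
origin 88 166 scale 6
origin 462 109 scale 5
origin 489 199 scale 5
```

View pics/c34.png

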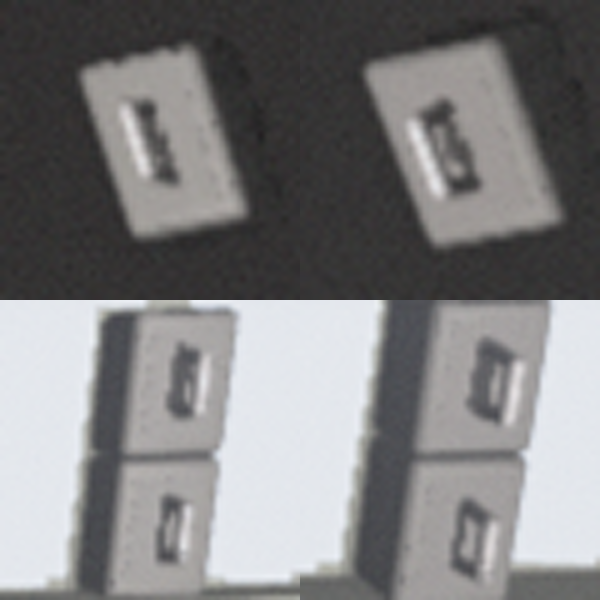

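Crops give clear top-face corners of the fob (both views) and of the two row fobs; the row butts at crop y≈455 and against the stop.

```bash
cat > m.py <<'E'
from h import *
a=dict(np.load("pics/w3.npz"));b=dict(np.load("pics/w4.npz"))
def px(o,s,x,y):return o[0]+(x+.5)/s-.5,o[1]+(y+.5)/s-.5
FA=[px((115,81),6,*c) for c in[(82,70),(190,45),(248,213),(137,240)]]
FB=[px((88,166),6,*c) for c in[(65,67),(198,38),(263,219),(135,246)]]
P=np.array([tri([(a,*u),(b,*v)])[0] for u,v in zip(FA,FB)])
print(P.round(4).tolist(),"mean",P.mean(0).round(4))
for d,Q in((a,FA),(b,FB)):
    q=np.array([plane(d,*c,.019) for c in Q])
    e=(q[3]-q[0]+q[2]-q[1])/2;f=(q[1]-q[0]+q[2]-q[3])/2
    print("fob",q.mean(0).round(4),"yaw x",np.arctan2(e[1],e[0]).round(3),np.arctan2(-f[0],f[1]).round(3),np.linalg.norm(e).round(4),np.linalg.norm(f).round(4))
NA=[px((462,109),5,*c) for c in[(138,12),(237,11),(217,153),(121,155)]]
GA=[px((462,109),5,*c) for c in[(120,157),(217,156)]];GB=[px((489,199),5,*c) for c in[(113,157),(225,155)]]
for u,v in zip(GA,GB):print("gap corner",tri([(a,*u),(b,*v)]),plane(a,*u,.026),plane(b,*v,.026))
q=np.array([plane(a,*c,.026) for c in NA]);e=(q[3]-q[0]+q[2]-q[1])/2;f=(q[1]-q[0]+q[2]-q[3])/2
print("near",q.mean(0).round(4),"yaw",np.arctan2(e[1],e[0]),np.arctan2(-f[0],f[1]),np.linalg.norm(e),np.linalg.norm(f),q.round(4).tolist())
FAR=[px((462,109),5,*c) for c in[(119,160),(217,160),(204,296),(107,297)]]
print("far",np.mean([plane(a,*c,.026) for c in FAR],0))
TR=[(452,22),(549,20),(442,167),(538,167)] # tray corners view3: z 10mm rear, front at stop
t=[plane(a,*c,.01) for c in TR[:2]];print("tray rear",np.round(t,4))
# tongs held: hinge heights/offset in tool frame view4/3 symmetric -> hinge discs
E
python3 m.py
```

```text
[[0.586, -0.1906, 0.02], [0.5819, -0.1722, 0.0174], [0.6099, -0.1657, 0.0188], [0.6145, -0.1866, 0.0179]] mean [ 0.5981 -0.1788  0.0185]
fob [ 0.5981 -0.1785  0.019 ] yaw x 0.198 0.216 0.0289 0.0203
fob [ 0.598  -0.1785  0.019 ] yaw x 0.188 0.209 0.0286 0.021
gap corner (array([0.63434862, 0.18391576, 0.02683052]), np.float64(3.401773160824004e-05)) [0.63442148 0.18430536 0.026     ] [0.63465565 0.18448404 0.026     ]
gap corner (array([0.63416841, 0.20476802, 0.02630216]), np.float64(7.002099565235036e-05)) [0.63421519 0.20486638 0.026     ] [0.63426699 0.20506265 0.026     ]
near [0.6193 0.1944 0.026 ] yaw 0.01297058389973416 0.015017412134648961 0.029061331097160897 0.02040727137593869 [[0.6048, 0.184, 0.026], [0.6046, 0.2045, 0.026], [0.6336, 0.2048, 0.026], [0.634, 0.1845, 0.026]]
far [0.64964531 0.19534243 0.026     ]
tray rear [[0.518  0.1424 0.01  ]
 [0.5161 0.2403 0.01  ]]
```

Emit:
drive_tool(
  rows=[
    [[0, 0, 0], -0.1],
    [[0, 0, 0], -0.1],
    [[0.0213, -0.0307, 0.01], 0],
    [[0.0213, -0.0307, 0.016], 0],
    [[0.0213, -0.0307, 0.016], 0],
    [[0.0213, -0.0307, 0.016], 0],
    [[0.0213, -0.0307, 0.016], 0],
    [[0.0213, -0.0304, 0.016], 0],
    [[0, 0, 0], 0],
    [[0, 0, 0], 0],
  ],
)

```text
t: 7.25
tool_pos: [0.5095, -0.1973, 0.1388]
tool_rot: [-0.312, 3.125, -0.001]
contact_force: [0.1, -0.1, -0.7]
opening: 0.0515
grip_force: 7.7
```

```bash
python3 go.py .5098 -.1964 .0855 .20
```

```text
t 7.25 pos [ 0.5095 -0.1973  0.1388] yaw 0.1988 q [-0.51  0.03  1.93  0.    1.18 -2.28] shift [-0.0004  0.0009  0.0533] turn -0.0012 open 0.0515 F [ 0.1 -0.1 -0.7] grip 7.7
```

Emit:
drive_tool(
  rows=[
    [[-0.0004, 0.0009, 0.02], 0],
    [[0, 0, 0.015], 0],
    [[0, 0, 0.01], 0],
    [[0, 0, 0.008], 0],
    [[0, 0, 0], 0],
    [[0, 0, 0], 0],
  ],
)

```text
t: 7.85
tool_pos: [0.5091, -0.1952, 0.0851]
tool_rot: [-0.315, 3.126, -0.0]
contact_force: [0.1, 0.0, -0.9]
opening: 0.0513
grip_force: 7.7
```

```bash
python3 go.py .5098 -.1964 .0855 .20; python3 - <<'E'
from h import *
from station import vision
s=vision.get_image("side");t=vision.get_image("top")
def crop(d,X,sc,hw,hh):
    u,v=proj(d,X);u=int(u)-hw;v=int(v)-hh
    return cv2.resize(d["image"][v:v+2*hh,u:u+2*hw],(2*hw*sc,2*hh*sc),interpolation=cv2.INTER_CUBIC)
cv2.imwrite("pics/g.png",np.hstack([crop(s,(.56,-.18,.02),6,32,45),crop(t,(.56,-.18,.02),6,32,45)]))
E
```

```text
t 7.85 pos [ 0.5091 -0.1952  0.0851] yaw 0.201 q [-0.5   0.11  1.95  0.    1.08 -2.27] shift [-0.0004 -0.0013 -0.0004] turn 0.001 open 0.0513 F [ 0.1  0.  -0.9] grip 7.7
```

View pics/g.png

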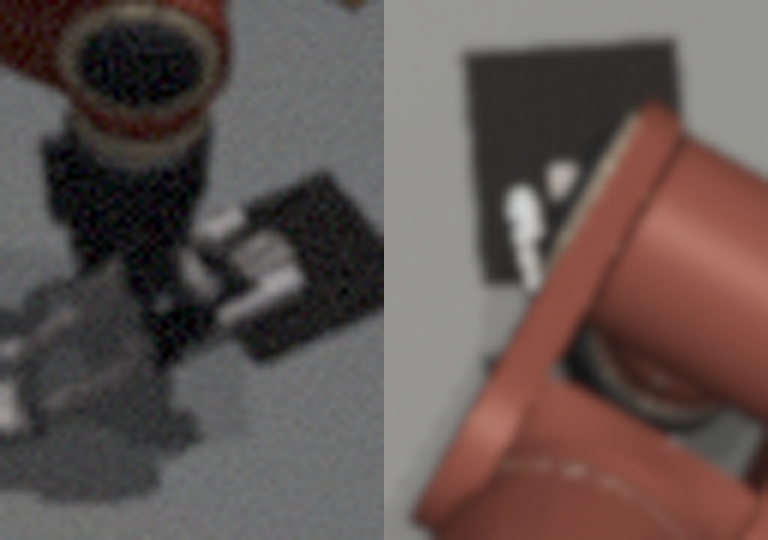

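Side crop: the fob sits between the two jaws (around (265,250)), with its end just past the tips. No contact force yet, so I squeeze.

Emit:
drive_tool(
  rows=[
    [[0, 0, 0], 0],
    [[0, 0, 0], 0],
    [[0, 0, 0], 0],
    [[0, 0, 0], 0],
    [[0, 0, 0], 0],
    [[0, 0, 0], 0],
    [[0, 0, 0], 0],
  ],
  jaw=0.6,
  grip_force=32,
)

```text
t: 8.65
tool_pos: [0.5093, -0.1955, 0.0854]
tool_rot: [-0.314, 3.125, -0.001]
contact_force: [-0.3, 0.4, 3.5]
opening: 0.0414
grip_force: 37.5
```

Emit:
drive_tool(
  rows=[
    [[0, 0, -0.005], 0],
    [[0, 0, -0.01], 0],
    [[0, 0, -0.02], 0],
    [[0, 0, -0.03], 0],
    [[0, 0, -0.03], 0],
    [[0, 0, -0.025], 0],
    [[0, 0, 0], 0],
    [[0, 0, 0], 0],
    [[0, 0, 0], 0],
  ],
)

```text
t: 9.55
tool_pos: [0.5077, -0.1947, 0.2026]
tool_rot: [0.314, -3.123, -0.003]
contact_force: [-0.0, 0.2, -1.8]
opening: 0.0416
grip_force: 36.6
```

```bash
python3 go.py .48 .19 .205 .015
```

```text
t 9.55 pos [ 0.5077 -0.1947  0.2026] yaw 0.2007 q [-0.5  -0.05  1.89 -0.    1.31 -2.27] shift [-0.0495  0.3825 -0.0016] turn 0.1857 open 0.0416 F [-0.   0.2 -1.8] grip 36.6
```

Emit:
drive_tool(
  rows=[
    [[0, 0.02, 0], 0.093],
    [[0, 0.04, 0], 0.093],
    [[0.0016, 0.043, 0], 0],
    [[0.0016, 0.043, 0], 0],
    [[0.0016, 0.043, 0], 0],
    [[0.0016, 0.043, 0], 0],
    [[0.0016, 0.043, 0], 0],
    [[0.0016, 0.043, 0], 0],
    [[0.0016, 0.043, 0], 0],
    [[0, 0.026, 0], 0],
  ],
)

```text
t: 10.55
tool_pos: [0.4828, 0.1932, 0.2025]
tool_rot: [0.026, -3.137, 0.0]
contact_force: [0.2, -1.1, -0.9]
opening: 0.0416
grip_force: 36.6
```

Emit:
drive_tool(
  rows=[
    [[0, 0, 0.02], 0],
    [[0, 0, 0.03], 0],
    [[0, 0, 0.03], 0],
    [[0, 0, 0], 0],
    [[0, 0, 0], 0],
    [[0, 0, 0], 0],
  ],
)

```text
t: 11.15
tool_pos: [0.4854, 0.191, 0.1261]
tool_rot: [-0.023, 3.14, 0.001]
contact_force: [-0.2, -0.5, -2.0]
opening: 0.0415
grip_force: 36.6
```

```bash
python3 go.py .491 .1925 .0923 .015; python3 - <<'E'
from h import *
from station import vision
s=vision.get_image("side");t=vision.get_image("top")
def crop(d,X,sc,hw,hh):
    u,v=proj(d,X);u=int(u)-hw;v=int(v)-hh;print(u,v)
    return cv2.resize(d["image"][v:v+2*hh,u:u+2*hw],(2*hw*sc,2*hh*sc),interpolation=cv2.INTER_CUBIC)
cv2.imwrite("pics/p.png",np.hstack([crop(s,(.58,.19,.03),8,25,25),crop(t,(.58,.19,.03),8,25,25)]))
E
```

```text
t 11.15 pos [0.4854 0.191  0.1261] yaw 0.0145 q [ 0.23 -0.01  1.99 -0.    1.16 -1.35] shift [-0.0056  0.0014  0.0338] turn -0.0005 open 0.0415 F [-0.2 -0.5 -2. ] grip 36.6
300 146
221 130
```

View pics/p.png

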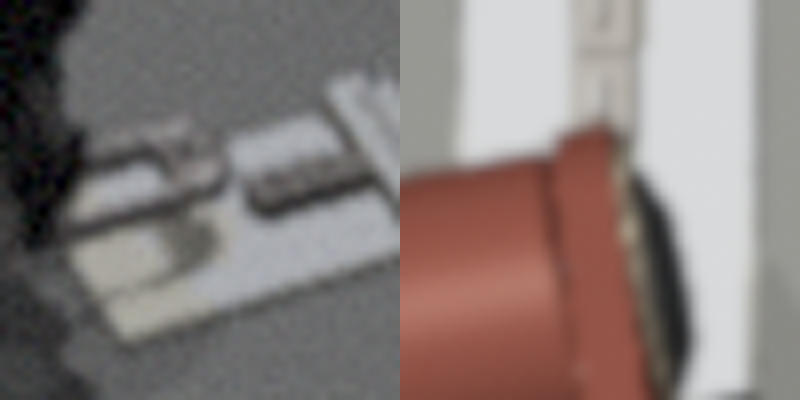

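Side crop: the fob in the jaws hovers at (200,165), in line behind the row. I lower it about 8 mm short of the row.

Emit:
drive_tool(
  rows=[
    [[-0.004, 0.0014, 0.012], 0],
    [[0, 0, 0.01], 0],
    [[0, 0, 0.006], 0],
    [[0, 0, 0.002], 0],
    [[0, 0, 0], 0],
    [[0, 0, 0], 0],
  ],
)

```text
t: 11.85
tool_pos: [0.4886, 0.1924, 0.095]
tool_rot: [-0.023, 3.141, 0.0]
contact_force: [0.3, 0.7, -1.8]
opening: 0.0416
grip_force: 36.6
```

Emit:
drive_tool(
  rows=[
    [[0, 0, 0.0015], 0],
    [[0, 0, 0], 0],
    [[0, 0, 0], 0],
  ],
)

```text
t: 12.15
tool_pos: [0.4886, 0.1924, 0.0936]
tool_rot: [-0.023, 3.141, 0.0]
contact_force: [0.5, -0.3, 0.1]
opening: 0.0416
grip_force: 36.6
```

Emit:
drive_tool(
  rows=[
    [[0, 0, 0.0015], 0],
    [[0, 0, 0], 0],
    [[0, 0, 0], 0],
  ],
)

```text
t: 12.45
tool_pos: [0.4888, 0.1924, 0.0924]
tool_rot: [-0.023, 3.141, 0.0]
contact_force: [-1.2, 0.2, 1.9]
opening: 0.0412
grip_force: 37.3
```

Emit:
drive_tool(
  rows=[
    [[-0.003, 0, -0.0008], 0],
    [[-0.0025, 0, 0], 0],
    [[-0.002, 0, 0], 0],
    [[0, 0, 0], 0],
    [[0, 0, 0], 0],
  ],
)

```text
t: 12.95
tool_pos: [0.4963, 0.1924, 0.0927]
tool_rot: [-0.023, 3.141, -0.0]
contact_force: [0.6, -0.2, -1.0]
opening: 0.0411
grip_force: 36.8
```

Emit:
drive_tool(
  rows=[
    [[-0.001, 0, 0], 0],
    [[0, 0, 0], 0],
    [[0, 0, 0], 0],
  ],
)

```text
t: 13.25
tool_pos: [0.497, 0.1925, 0.0927]
tool_rot: [0.023, -3.141, 0.0]
contact_force: [-1.6, 0.3, 0.7]
opening: 0.0414
grip_force: 36.9
```

Emit:
drive_tool(
  rows=[
    [[-0.001, 0, 0], 0],
    [[0, 0, 0], 0],
    [[0, 0, 0], 0],
  ],
)

```text
t: 13.55
tool_pos: [0.4981, 0.1925, 0.0927]
tool_rot: [-0.023, 3.141, 0.0]
contact_force: [-0.2, -1.5, -0.9]
opening: 0.0414
grip_force: 36.8
```

Emit:
drive_tool(
  rows=[
    [[-0.001, 0, 0], 0],
    [[0, 0, 0], 0],
    [[0, 0, 0], 0],
  ],
)

```text
t: 13.85
tool_pos: [0.4991, 0.1925, 0.0927]
tool_rot: [-0.023, 3.141, 0.0]
contact_force: [-0.8, 0.1, -0.0]
opening: 0.0418
grip_force: 36.8
```

Emit:
drive_tool(
  rows=[
    [[-0.001, 0, 0], 0],
    [[0, 0, 0], 0],
    [[0, 0, 0], 0],
  ],
)

```text
t: 14.15
tool_pos: [0.4995, 0.1925, 0.0926]
tool_rot: [0.023, -3.14, 0.0]
contact_force: [-4.9, -0.2, 3.1]
opening: 0.0412
grip_force: 37.4
```

Emit:
drive_tool(
  rows=[
    [[-0.001, 0, 0], 0],
    [[0, 0, 0], 0],
    [[0, 0, 0], 0],
  ],
)

```text
t: 14.45
tool_pos: [0.4997, 0.1925, 0.0923]
tool_rot: [0.023, -3.138, 0.001]
contact_force: [-7.5, 0.0, 4.0]
opening: 0.0417
grip_force: 37.7
```

Contact came at TCP x ≈ 0.4993, as predicted. I relieve the push and release to the 51 mm hold.

Emit:
drive_tool(
  rows=[
    [[0.001, 0, 0], 0],
    [[0, 0, 0], 0],
  ],
)

```text
t: 14.65
tool_pos: [0.4996, 0.1925, 0.0924]
tool_rot: [0.023, -3.141, 0.0]
contact_force: [-3.8, 0.0, 0.3]
opening: 0.0415
grip_force: 37.2
```

Emit:
drive_tool(
  rows=[
    [[0, 0, 0], 0],
    [[0, 0, 0], 0],
    [[0, 0, 0], 0],
    [[0, 0, 0], 0],
    [[0, 0, 0], 0],
    [[0, 0, 0], 0],
  ],
  jaw=0.4,
)

```text
t: 15.25
tool_pos: [0.5001, 0.1925, 0.0927]
tool_rot: [-0.023, 3.141, 0.0]
contact_force: [0.3, -0.8, -1.7]
opening: 0.0515
grip_force: 7.7
```

Emit:
drive_tool(
  rows=[
    [[0, 0, -0.005], 0],
    [[0, 0, -0.01], 0],
    [[0, 0, -0.02], 0],
    [[0, 0, -0.03], 0],
    [[0, 0, -0.03], 0],
    [[0, 0, -0.02], 0],
    [[0, 0, 0], 0],
    [[0, 0, 0], 0],
  ],
)

```text
t: 16.05
tool_pos: [0.5001, 0.1925, 0.2081]
tool_rot: [-0.023, 3.14, 0.0]
contact_force: [-0.5, 0.2, -1.5]
opening: 0.0512
grip_force: 7.7
```

Emit:
drive_tool(
  rows=[
    [[-0.02, -0.034, -0.008], 0],
    [[-0.024, -0.034, -0.008], 0],
    [[-0.024, -0.034, -0.008], 0],
    [[-0.024, -0.034, -0.008], 0],
    [[-0.024, -0.034, -0.008], 0],
    [[0, 0, 0], 0],
    [[0, 0, 0], 0],
    [[0, 0, 0], 0],
  ],
)

```text
t: 16.85
tool_pos: [0.6173, 0.025, 0.2456]
tool_rot: [0.024, -3.138, -0.001]
contact_force: [0.0, 0.4, -1.4]
opening: 0.0512
grip_force: 7.7
```

```bash
python3 go.py .46 0 .0793 0; python3 - <<'E'
from h import *
from station import vision
w=vision.get_image("wrist");np.savez("pics/w5.npz",**w)
u,v=proj(w,(.61,.193,.026));u=int(u)-45;v=int(v)-50;print(u,v)
cv2.imwrite("pics/w5.png",cv2.resize(w["image"][max(v,0):v+100,u:u+90],None,fx=5,fy=5,interpolation=cv2.INTER_CUBIC))
E
```

```text
t 16.85 pos [0.6173 0.025  0.2456] yaw 0.0153 q [-0.08  0.08  1.68  0.    1.38 -1.67] shift [ 0.1571 -0.0227  0.1668] turn 0.0153 open 0.0512 F [ 0.   0.4 -1.4] grip 7.7
455 134
```

View pics/w5.png

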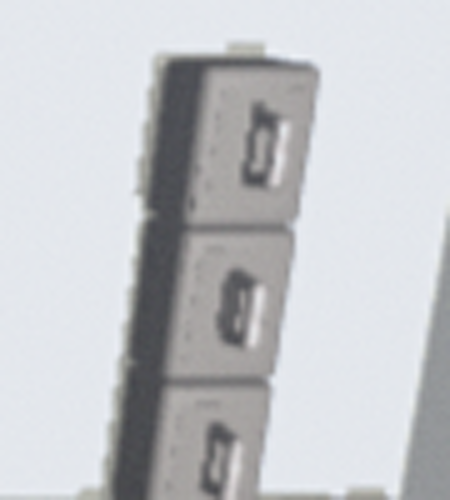

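The returned fob is butted flush and in line with the row at crop (255,145), with only a hairline gap at y≈225. Now I lay the tongs down on the bare counter.

Emit:
drive_tool(
  rows=[
    [[0.03, -0.005, 0.01], 0.005],
    [[0.04, -0.006, 0.02], 0.01],
    [[0.04, -0.006, 0.025], 0],
    [[0.03, -0.006, 0.03], 0],
    [[0.017, 0, 0.03], 0],
    [[0, 0, 0.02], 0],
    [[0, 0, 0.018], 0],
    [[0, 0, 0.006], 0],
    [[0, 0, 0], 0],
    [[0, 0, 0], 0],
  ],
)

```text
t: 17.9
tool_pos: [0.4621, 0.0008, 0.0895]
tool_rot: [-0.001, 3.14, -0.0]
contact_force: [0.5, -0.1, -0.7]
opening: 0.0513
grip_force: 7.7
```

```bash
python3 go.py .46 0 .0793 0
```

```text
t 17.9 pos [0.4621 0.0008 0.0895] yaw 0.0005 q [-0.16 -0.1   2.15  0.    1.09 -1.73] shift [ 0.0021 -0.0008  0.0102] turn 0.0005 open 0.0513 F [ 0.5 -0.1 -0.7] grip 7.7
```

Emit:
drive_tool(
  rows=[
    [[0, 0, 0.004], 0],
    [[0, 0, 0.003], 0],
    [[0, 0, 0], 0],
    [[0, 0, 0], 0],
  ],
)

```text
t: 18.3
tool_pos: [0.4617, 0.0004, 0.0818]
tool_rot: [0.001, 3.142, -0.0]
contact_force: [0.0, 0.3, -2.3]
opening: 0.0512
grip_force: 7.7
```

Emit:
drive_tool(
  rows=[
    [[0, 0, 0.0015], 0],
    [[0, 0, 0], 0],
    [[0, 0, 0], 0],
  ],
)

```text
t: 18.6
tool_pos: [0.4617, 0.0004, 0.0802]
tool_rot: [-0.0, -3.142, 0.0]
contact_force: [-0.4, 0.0, -1.4]
opening: 0.0514
grip_force: 7.7
```

Emit:
drive_tool(
  rows=[
    [[0, 0, 0.0013], 0],
    [[0, 0, 0], 0],
    [[0, 0, 0], 0],
  ],
)

```text
t: 18.9
tool_pos: [0.4619, 0.0004, 0.0793]
tool_rot: [0.0, 3.141, -0.0]
contact_force: [-0.5, 0.7, 2.8]
opening: 0.0509
grip_force: 7.9
```

Resting on the counter. Open and withdraw.

Emit:
drive_tool(
  rows=[
    [[0, 0, 0], 0],
    [[0, 0, 0], 0],
    [[0, 0, 0], 0],
    [[0, 0, 0], 0],
    [[0, 0, 0], 0],
    [[0, 0, 0], 0],
    [[0, 0, 0], 0],
    [[0, 0, 0], 0],
  ],
  jaw=0,
)

```text
t: 19.7
tool_pos: [0.4617, 0.0004, 0.0789]
tool_rot: [-0.0, -3.142, 0.0]
contact_force: [-0.4, 0.2, 0.1]
opening: 0.0853
grip_force: 0.0
```

Emit:
drive_tool(
  rows=[
    [[0, 0, -0.01], 0],
    [[0, 0, -0.02], 0],
    [[0, 0, -0.04], 0],
    [[0, 0, -0.04], 0],
    [[0, 0, -0.04], 0],
    [[0, 0, -0.04], 0],
    [[0, 0, -0.03], 0],
    [[0, 0, 0], 0],
    [[0, 0, 0], 0],
    [[0, 0, 0], 0],
  ],
)

```text
t: 20.7
tool_pos: [0.461, 0.0005, 0.2976]
tool_rot: [-0.0, -3.139, -0.001]
contact_force: [0.2, -0.4, -0.0]
opening: 0.0853
grip_force: 0.0
```

```bash
python3 - <<'E'
from h import *
from station import vision
p,R,o=pose();print(p.round(3),o["opening"])
w=vision.get_image("wrist");cv2.imwrite("pics/end.png",w["image"])
E
```

```text
[0.461 0.001 0.298] 0.08526542044672936
```

View pics/end.png

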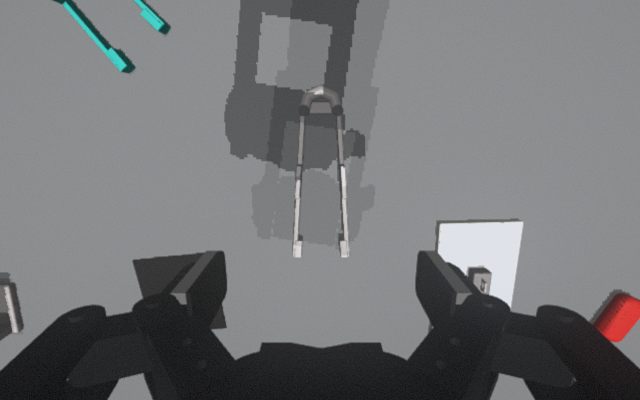

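The tongs lie flat and open at (320,180) on the bare counter, and the fob is on the tray at (481,278).

```bash
python3 -c "
from station import ctrl
print(ctrl.finish_job())"
```

```text
the job is handed in; nothing more can be done
None
```

The job is handed in at about 21 s: the returned fob was placed with the tongs flush and in line behind the nearer fob, and the tongs lie open on the bare counter; the verdict was not shown.

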